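Hang the focus gauge on its drop-flap peg

ROBOT

A 6-joint arm with a two-finger parallel gripper is mounted at the origin on the work surface. World frame = base frame: x ahead of the robot, y to its left, z up, the work surface at z = 0. Lengths are in m, angles in degrees, forces in N, time in s.
With the tool pointing down it reaches from about 0.4 to 0.825 m from the base axis. Payload 7 kg.
Tool frame: the origin (TCP) lies at the very end of the fingers, on their centre line; the grasp point (between the pads) lies 19 mm behind it (ctrl.tcp_to_grasp is the distance from the TCP to the grasp point, in m); z points along the fingers, x is the direction in which the jaws open and shut, and the axes are right-handed (so a half turn about z gives the same grasp; the last joint's range is limited). The gripper opens to 88 mm and grips with 3 to 60 N. Pads are 19 mm wide; open, the fingers measure 130 mm over their backs; the gripper's body (78 mm by 193 mm) begins 47 mm behind the grasp point.
Start: joints at [-49.956, 20.546, 0.682, 0, -70.136, -16.507], TCP at [0.27, -0.619, 0.227] pointing down, gripper open.
Joint ranges: [-176.03, 176.03], [-82.01, 121.73], [-58.28, 71.71], [-173.87, 95.51], [-174.79, -0.11], [-173.66, 173.66]. Speed limits (degrees/s): [136.94, 136.94, 172.46, 180, 180, 180].

INTERFACE

Orientations are given as [roll, pitch, yaw] about the fixed x, y, z axes, in that order (R = Rz(yaw) Ry(pitch) Rx(roll)).
In Python, from plant import sensors, vision, ticket, ctrl gives the robot as it stands. The module is installed in compiled form; this text tells all that it offers.
- The arm moves only by the tool drive_tool, never from a script. Its argument "moves" is a list of rows, each a list of 6 numbers: the shift along the tool's x, y, z in units of 0.15 m (1.0 is 0.15 m), then the turn, a rotation vector about the tool's x, y, z in units of 60 degrees (1.0 is 60 degrees). In form: [[dx, dy, dz, rx, ry, rz], ...]. A call has 1 to 8 rows; each row is the pose to reach, as a shift and turn from the pose measured when the call began, along the tool's axes at that moment; what a row does not reach only later rows make up. A row lasts 1/10 s, in which the tool goes at most 50 mm and 8.59 degrees, less where a joint would pass 70% of its speed; a pose out of reach is approached as far as the arm can. A call with a number of a shift or a turn outside -1 to 1 is refused whole. A call with a gripper value outside its range is refused whole. "fingers" is the opening, from -1 (shut) to 1 (fully open), set as the call begins (left out, the last holds). The fingers move at their own pace and stop on an object; the grip force is fixed at half the most. Time passes only in rows, so rows that repeat a pose let the fingers close. It gives the time, the measured TCP pose, the force and the opening at its end, in the units of the state.
- sensors.get_obs(): the state, without advancing time (a new reading comes with each control period).
- vision.snapshot(name): name is "side" or "top" or "wrist"; returns a dict with "pixels" (400x640x3 uint8, red, green, blue), "fx", "fy", "cx", "cy" (pixels), "R" (3x3) and "t" (3): a world point X has camera coordinates R X + t. Camera axes: x right, y down, z forward; pixel columns grow to the right and rows downward; lengths in m; the calibration is good to about 2 mm. A picture is of the moment at which its call begins. There is no depth.
- ticket.close_job(): hands the job in, once; it reports no verdict.
The state is a dict: "clock": time; "joint_pos": joint angles; "qvel": joint speeds; "tau": joint torques, N m; "tool_pos": TCP position; "orientation": TCP orientation; "force": force on the tool from outside, world axes, zero at the start; "moment": the same for the moment, N m; "opening": finger opening in m.
Only numpy, scipy, OpenCV 4.12 (cv2) and the standard library are available. Lean on these libraries where they do the work, as an engineer would, in place of code of your own. Each camera call takes 0.05 s, during which the arm holds its last target.

TASK

Put the laser cutter's focus gauge away: pick it up and thread its eye onto the stand's peg, lifting the little flap with the eye, until the flap has dropped again behind the eye and locks it on. Be gentle with the stand, leave the gauge hanging upright and still from the peg, and do not disturb the other things on the bench.

Things in the scene. Friction and masses are not known exactly. Their poses are not given: they have to be found in the camera images.
- gauge_eye (a point): Centre of the eye of the loose focus gauge: a hole 22 mm wide (gauge x), 20 high (z), through an upright plate 8 mm thick (y), 44 wide; hole axis = gauge y, front and back alike. 81 mm above the gauge's underside; the hole spans 71 to 91 mm above it. Bar under the hole 13 mm high, over it 8. Above the plate, centred, a plain grip tab 20 (x) by 10 mm (y), from 99 to 152 mm above the underside.
- gauge: The same gauge, bare aluminium, about 200 g, 152 mm tall, starting upright on the bench; origin at the centre of its underside. From the bottom: stepped blocks (lowest 50 in x, 40 in y, 14 high), a stem 20 by 8 mm from 40 to 58 mm, eye plate, grip tab. Fingers can close on the tab along y (10 mm) or x (20 mm); with tips 115 mm or more above the underside they clear peg and post.
- stand: Gauge stand, fixed, with all it carries. Origin on the bench under a 24 mm square post 138 mm tall; foot plate 8 mm thick. A collar 36 by 34 mm clamped somewhere on the post carries a level steel peg, 12 mm diameter, along the stand's -y at x = 0, from the collar's face (y = -17 mm) to the tip (y = -109, last 3 mm tapered to 10). Collar: 60 mm below to 10 mm above the peg's axis. Nothing yields.
- peg_nominal (a point): Where the peg's tip would be (stand x 0, y -109, z 145 mm) with the collar half-way. The true height of the peg is NOT measured: its axis is anywhere from 118 to 172 mm above the bench, so see it or feel it, e.g. touch the peg's top gently. Peg, lug and folded flap are 16 mm high together: the 20 mm hole passes only while its upper edge is 0 to 4 mm above the peg's top.
- flap (a joint): Drop flap, rad: 0 hangs down (stops there), to 1.5 folded up under the peg towards the post. Dark steel, 24 long, 12 wide, 4 thick, swings freely; pivot at stand y = -100 mm, 8 mm below the peg's axis, on a lug ending 10 mm below it. The bar under the eye, moved along the peg to the post (+y), lifts it; with the eye's centre past y = -65 it falls behind. Good final place: eye at y = -52 mm.
- glue_jar: Bystander: white jar with black lid, 60 mm diameter, 75 mm tall; origin at the centre of its underside. May stand where the gauge does in other runs.
- tape_roll: Bystander: cardboard-coloured roll lying flat, 90 mm diameter, 25 mm high; origin at the centre of its underside.
- spray: Bystander: white bottle, 54 mm diameter, 140 mm tall; origin at the centre of its underside.
- driver: Bystander: screwdriver lying on the bench; origin at its middle underneath.
Mind the look-alikes: they are no part of the job. What is shaped like the stand but green is not meant.

How it is judged (in metres and radians):
On the way, in this order (a step that is already met when the one before it is completed fails the run):
1. the gauge is lifted clear of the bench (height (world z) of gauge above 0.025 m), for 0.1 s.
2. the eye, on the peg, lifts the flap (value of joint flap above 0.5 rad and x of gauge_eye in the frame of stand between -0.012 and 0.012 m and y of gauge_eye in the frame of stand between -0.11 and -0.06 m), for 0.02 s.
At the end, for the whole second after the job is handed in: Gauge hangs on the peg by its eye: eye centre 30-95 mm out from the post axis, within 9 mm of the peg line sideways, 105-178 mm above the bench; upright within 0.15 rad, square to the peg within 0.25 rad, still (under 0.03 m/s, 0.3 rad/s); flap down in front (under 0.15 rad) (value of joint flap below 0.15 rad and x of gauge_eye in the frame of stand between -0.009 and 0.009 m and y of gauge_eye in the frame of stand between -0.095 and -0.03 m and z of gauge_eye in the frame of stand between 0.105 and 0.178 m and angle between gauge_eye's own z axis and vertical below 0.15 rad and angle between the y axis of gauge and the y axis of stand, either way round below 0.25 rad and contact force between gauge and stand above 0.5 N and linear speed of gauge below 0.03 m/s and angular speed of gauge below 0.3 rad/s); the robot touches nothing.
It fails at once if the stand, peg or flap is pushed with more than 25 N (contact force between stand and anything else above 25 N).
It fails at once if the glue jar is moved more than 30 mm (distance of glue_jar from where it was at the start of the episode above 0.03 m).
It fails at once if the tape roll is moved more than 30 mm (distance of tape_roll from where it was at the start of the episode above 0.03 m).
It fails at once if the spray is moved more than 30 mm (distance of spray from where it was at the start of the episode above 0.03 m).
It fails at once if the driver is moved more than 30 mm (distance of driver from where it was at the start of the episode above 0.03 m).
It also fails if it takes over 58 s, if anything falls off the work surface, if the arm or the gripper's body presses on something with over 40 N, if the wrist force passes 120 N, or if a joint passes its speed limit or range.

## Working session

There is one attempt and no reset: what is moved stays moved. The work goes in short steps, Python scripts to look and compute and a tool call to move; the robot and the scene stay as the last step left them, time stands still between calls to the robot, and variables do not carry over. Pictures are saved under pics/ and viewed, and the job is handed in when it is done.

Besides the shell and the picture viewer there is one more tool, called after ">>>" as name([rows], argument=value, ...), one row to a line, values as JSON. drive_tool: Moves the arm, as the interface text tells. Shifts and turns lie within -1 to 1; 1 stands for 0.15 m of shift or 60 degrees of turn. Its arguments: {"type":"object","properties":{"moves":{"type":"array"},"fingers":{"type":"number"}},"required":["moves"]}

```bash
mkdir -p pics
cat > h.py <<'E'
import numpy as np,cv2,pickle
from plant import sensors,vision,ticket,ctrl
def snap(n,f):
    s=vision.snapshot(n); cv2.imwrite('pics/'+f+'.png',cv2.cvtColor(s['pixels'],cv2.COLOR_RGB2BGR)); pickle.dump(s,open(f+'.pkl','wb')); return s
def load(f): return pickle.load(open(f+'.pkl','rb'))
def ray(s,u,v):
    R=np.array(s['R']);t=np.array(s['t']);d=R.T@np.array([(u-s['cx'])/s['fx'],(v-s['cy'])/s['fy'],1]);return -R.T@t,d
def plane(s,u,v,z):
    c,d=ray(s,u,v);return c+d*(z-c[2])/d[2]
def tri(s1,p1,s2,p2):
    c1,d1=ray(s1,*p1);c2,d2=ray(s2,*p2)
    k=np.linalg.lstsq(np.c_[d1,-d2],c2-c1,rcond=None)[0]
    a=c1+k[0]*d1;b=c2+k[1]*d2;return (a+b)/2,np.linalg.norm(a-b)
def proj(s,X):
    p=np.array(s['R'])@X+np.array(s['t']);return np.array([s['fx']*p[0]/p[2]+s['cx'],s['fy']*p[1]/p[2]+s['cy']])
E
python3 - <<'E'
from h import *
for n in ('side','top','wrist'):
    s=snap(n,n+'0');R=np.array(s['R']);print(n,-R.T@s['t'],R[2],s['fx'])
print(sensors.get_obs())
E
```

```text
side [0.30691605 0.74174416 0.79357498] [ 0.2285563  -0.72140905 -0.65370559] 443.2590839170584
top [ 0.41803779 -0.0216512   0.98399529] [ 0.14457009  0.0067622  -0.98947146] 365.87223509870256
wrist [ 0.20408539 -0.64723086  0.38354016] [ 0.23974981  0.10575157 -0.96505784] 292.2711940435928
{'clock': 0.15, 'joint_pos': array([-4.99589312e+01,  2.05820825e+01,  6.44854001e-01, -1.46717842e-02,
       -7.01372317e+01, -1.65074126e+01]), 'qvel': array([ 0.0770746 , -0.13451965,  0.09128453,  0.0838754 ,  0.06039269,
       -0.00618787]), 'tau': array([-2.06137083e-03, -5.83274388e+01,  2.93290973e+01,  7.00113907e+00,
        8.76257167e-03, -1.30084832e-04]), 'tool_pos': array([ 0.26934005, -0.61851181,  0.22582957]), 'orientation': array([-1.79992067e+02, -7.53107186e-02,  1.13528657e+02]), 'force': array([-0.12873365,  0.39270209,  0.41680162]), 'moment': array([ 0.04252531, -0.03715864,  0.0127011 ]), 'opening': 0.08752728709017471}
```

View pics/side0.png

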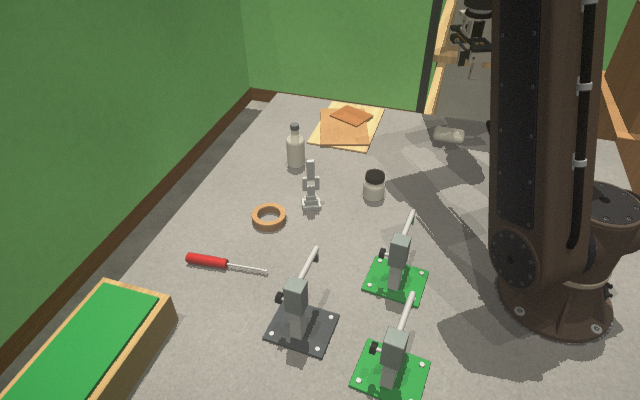

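View pics/top0.png

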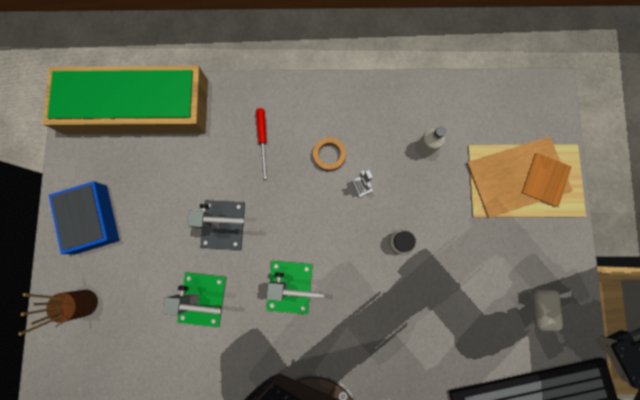

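View pics/wrist0.png

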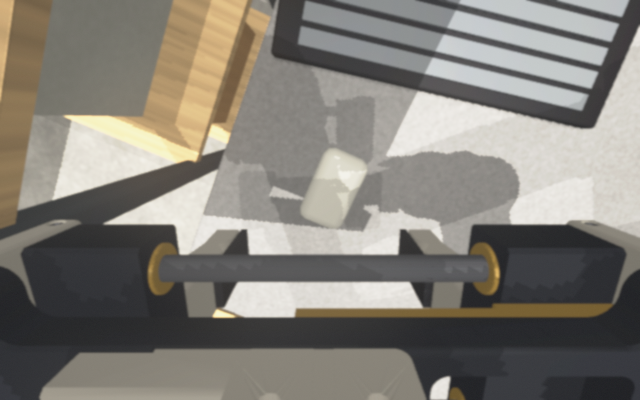

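The dark stand is at side (300,310) / top (222,222), with its peg pointing right in the top view. The gauge is at side (311,185) / top (363,185). I'll zoom in on both.

Run:
```python
import cv2,numpy as np
a=cv2.imread('pics/side0.png');b=cv2.imread('pics/top0.png')
def z(i,u,v,w,h,k):return cv2.resize(i[v:v+h,u:u+w],None,fx=k,fy=k,interpolation=cv2.INTER_CUBIC)
cv2.imwrite('pics/z1.png',np.hstack([z(a,255,235,90,125,4.4),z(a,290,145,60,75,7.34)[:550]][0:1]))
cv2.imwrite('pics/z2.png',np.hstack([z(a,285,145,50,75,7),z(b,340,160,50,75,7)]))
cv2.imwrite('pics/z3.png',z(b,180,190,90,65,8))
```

```text
(no output)
```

View pics/z1.png

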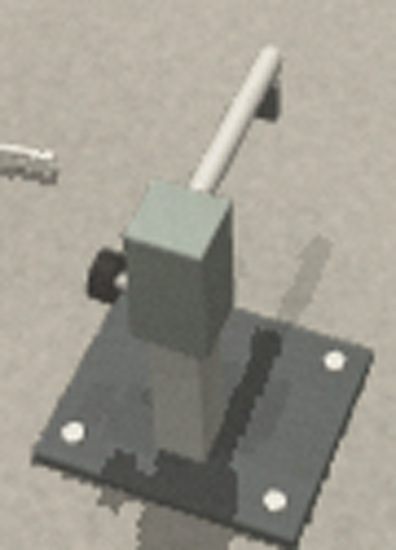

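View pics/z2.png

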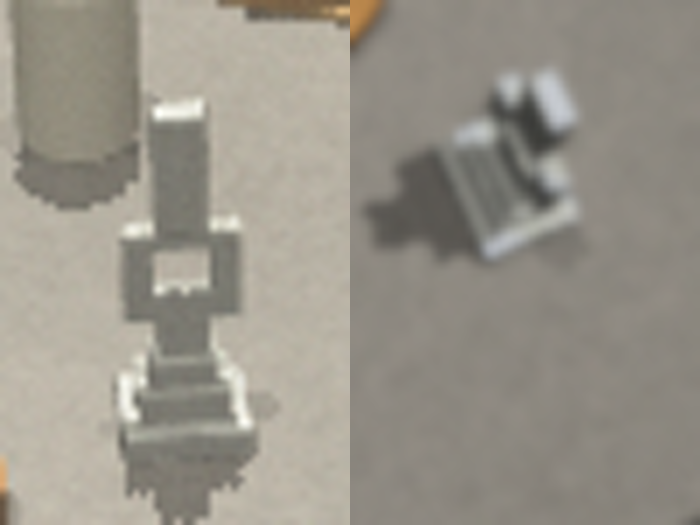

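View pics/z3.png

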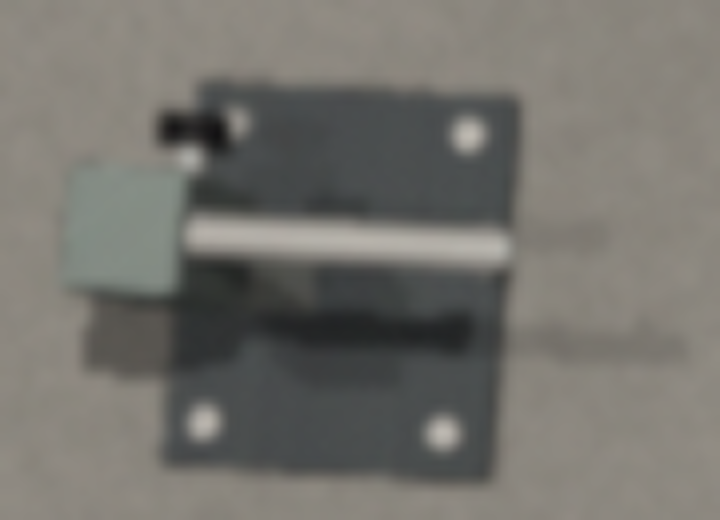

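Run:
```python
from h import *
a=load('side0');b=load('top0')
S1=lambda U,V:((U+.5)/4.4-.5+255,(V+.5)/4.4-.5+235)
T3=lambda U,V:((U+.5)/8-.5+180,(V+.5)/8-.5+190)
S2=lambda U,V:((U+.5)/7-.5+285,(V+.5)/7-.5+145)
T2=lambda U,V:((U-350+.5)/7-.5+340,(V+.5)/7-.5+160)
for n,p,q in [('tip',(270,53),(506,247)),('root',(205,186),(190,235)),('colA',(127,236),(187,172)),('colNearcorner',(205,258),(70,165)),('colC',(154,183),(180,293)),('colD',(232,203),(63,290))]:
    print(n,*tri(a,S1(*p),b,T3(*q)))
print('bolts side',[plane(a,*S1(*p),.008)[:2].round(4) for p in [(73,432),(335,360),(275,499)]])
print('bolts top',[plane(b,*T3(*p),.008)[:2].round(4) for p in [(238,124),(468,135),(204,423),(442,434)]])
print('tabtop',tri(a,S2(180,110),b,T2(553,90)))
print('tabtop z.152',plane(a,*S2(180,110),.152),plane(b,*T2(548,88),.152))
print('base side',[plane(a,*S2(*p),.014)[:2].round(4) for p in [(125,432),(252,428)]])
print('base top',[plane(b,*T2(*p),.014)[:2].round(4) for p in [(445,145),(490,258),(578,215)]])
```

```text
tip [0.49802063 0.15446843 0.15733838] 0.0006407055198693753
root [0.49992231 0.24214506 0.16371394] 0.0020885743270334847
colA [0.52644594 0.25454719 0.13419617] 0.008043346785720804
colNearcorner [0.50475272 0.27516229 0.15999408] 0.03360809280482232
colC [0.50108976 0.2480204  0.16738409] 0.03443890023932323
colD [0.48075276 0.26761346 0.18929354] 0.005566355660909462
bolts side [array([0.5562, 0.2768]), array([0.4512, 0.2021]), array([0.4561, 0.2819])]
bolts top [array([0.5542, 0.2778]), array([0.55, 0.2 ]), array([0.4539, 0.2853]), array([0.4499, 0.2059])]
tabtop (array([ 0.60719232, -0.13444365,  0.15232062]), np.float64(0.0026515256831361835))
tabtop z.152 [ 0.60594425 -0.13477352  0.152     ] [ 0.60929109 -0.13263498  0.152     ]
base side [array([ 0.6225, -0.1111]), array([ 0.5764, -0.1279])]
base top [array([ 0.6188, -0.1108]), array([ 0.5745, -0.1272]), array([ 0.591 , -0.1613])]
```

Run:
```python
from h import *
a=load('side0');b=load('top0')
S1=lambda U,V:((U+.5)/4.4-.5+255,(V+.5)/4.4-.5+235)
T3=lambda U,V:((U+.5)/8-.5+180,(V+.5)/8-.5+190)
P=[]
for n,p,q in [('BL',(154,183),(187,172)),('FL',(127,236),(75,168)),('FR',(205,258),(63,290)),('BR',(232,203),(180,293))]:
    r=tri(a,S1(*p),b,T3(*q));print(n,*r);P.append(r[0])
print(np.mean(P,0))
# edges
ed={'bolt0':[.5542,.2778],'1':[.55,.2]}
h1=np.array([.5542,.2778])-[.55,.2];h2=np.array([.4539,.2853])-[.4499,.2059];h3=np.array([.5542,.2778])-[.4539,.2853];
for h in(h1,h2):print(np.degrees(np.arctan2(h[1],h[0])))
print(np.degrees(np.arctan2(h3[1],h3[0])))
for z in(.15,.155,.16,.165):
  t=plane(b,*T3(506,247),z);r=plane(b,*T3(190,235),z);print(z,t,r,np.degrees(np.arctan2(*(r-t)[1::-1])),np.linalg.norm(r-t))
```

```text
BL [0.51988185 0.24494899 0.16122372] 0.0014631108104916789
FL [0.52050988 0.27609268 0.16305194] 0.0005288555165201359
FR [0.48603568 0.27765942 0.16372559] 0.000873857410905441
BR [0.48531229 0.24543665 0.16129336] 0.0010629253077533208
[0.50293492 0.26103443 0.16232365]
86.90991116722918
87.1160008881595
-4.276372017452951
0.15 [0.49841123 0.15596606 0.15      ] [0.50233977 0.24679688 0.15      ] 87.52343663506521 0.0909157346711163
0.155 [0.49792938 0.1549012  0.155     ] [0.50183436 0.24518747 0.155     ] 87.52343663506522 0.09037067322997724
0.16 [0.49744752 0.15383635 0.16      ] [0.50132895 0.24357806 0.16      ] 87.52343663506525 0.08982561178883826
0.165 [0.49696566 0.15277149 0.165     ] [0.50082354 0.24196865 0.165     ] 87.52343663506527 0.0892805503476992
```

The stand's peg axis comes out at z≈0.152–0.157. The tip is near (0.498, 0.155) and the stand's yaw is about -3°. The gauge is at (0.606, -0.136) with yaw ≈ 20.5°, so I'll head above it.

```bash
cat >> h.py <<'E'
from scipy.spatial.transform import Rotation as Ro
def plan(p,yaw,rp=(180,0)):
    o=sensors.get_obs();R=Ro.from_euler('xyz',o['orientation'],degrees=True)
    d=R.inv().apply(np.array(p)-o['tool_pos'])/.15
    w=(R.inv()*Ro.from_euler('xyz',[rp[0],rp[1],yaw],degrees=True)).as_rotvec(degrees=True)/60
    print(o['clock'],o['tool_pos'].round(4),o['orientation'].round(2),o['force'].round(2),round(o['opening'],4));print('units',d.round(3),w.round(3));return d,w
E
python3 -c "
from h import *
plan((.606,-.136,.23),110.5)"
```

```text
0.15 [ 0.2693 -0.6185  0.2258] [-1.7999e+02 -8.0000e-02  1.1353e+02] [-0.13  0.39  0.42] 0.0875
units [ 2.053  3.342 -0.026] [-0.    -0.001  0.05 ]
```

>>> drive_tool([
  [0.2,0.33,0,0,0,0],
  [0.4,0.65,0,0,0,0.02],
  [0.6,0.98,0,0,0,0.03],
  [0.6,0.98,0,0,0,0.03],
], fingers=1)

```text
clock: 0.55
tool_pos: [0.3697, -0.4745, 0.2259]
orientation: [180.0, -0.1, 111.8]
force: [0.7, -0.4, 0.4]
opening: 0.0878
```

>>> drive_tool([
  [0.2,0.33,0,0,0,0],
  [0.4,0.65,0,0,0,0.01],
  [0.6,0.98,0,0,0,0.02],
  [0.6,0.98,0,0,0,0.02],
])

```text
clock: 0.95
tool_pos: [0.4744, -0.3335, 0.2261]
orientation: [180.0, -0.1, 110.7]
force: [-0.5, -1.2, -0.1]
opening: 0.0877
```

>>> drive_tool([
  [0.2,0.33,0,0,0,0],
  [0.4,0.65,0,0,0,0],
  [0.6,0.98,0,0,0,0],
  [0.6,0.98,0,0,0,0],
])

```text
clock: 1.35
tool_pos: [0.5819, -0.1944, 0.226]
orientation: [180.0, -0.1, 110.8]
force: [0.8, -0.3, -0.4]
opening: 0.088
```

```bash
python3 -c "
from h import *
plan((.606,-.136,.23),110.5);snap('wrist','w1')"
```

```text
1.35 [ 0.5819 -0.1944  0.226 ] [ 1.7996e+02 -1.1000e-01  1.1083e+02] [ 0.79 -0.34 -0.43] 0.088
units [ 0.306  0.289 -0.026] [ 0.001 -0.002  0.005]
```

View pics/w1.png

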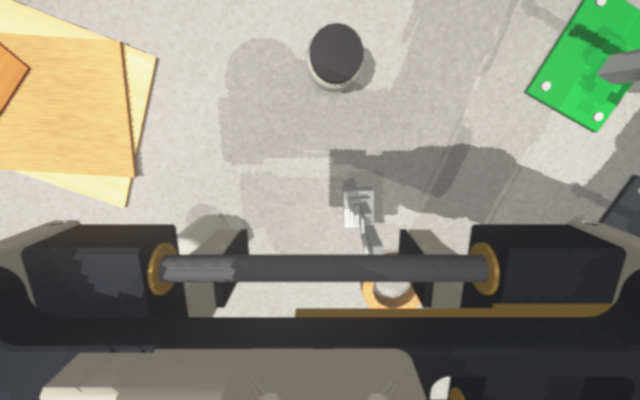

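```bash
python3 -c "
import cv2
a=cv2.imread('pics/w1.png');cv2.imwrite('pics/w1z.png',cv2.resize(a[175:255,325:405],None,fx=7,fy=7,interpolation=cv2.INTER_CUBIC))"
```

```text
(no output)
```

View pics/w1z.png

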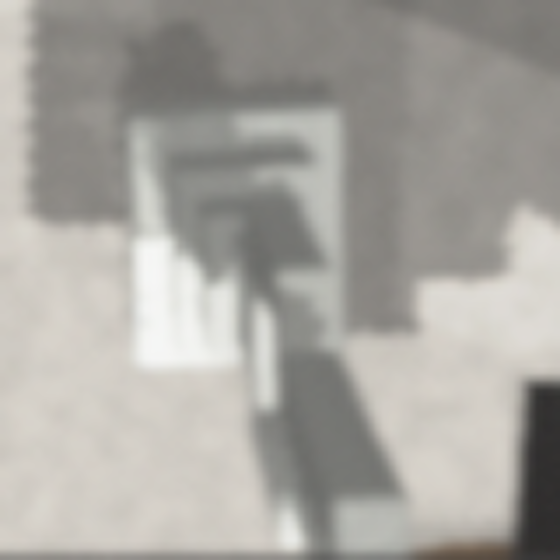

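```bash
python3 -c "
from h import *
s=load('w1')
P=[plane(s,(U+.5)/7-.5+325,(V+.5)/7-.5+175,.014)[:2] for U,V in [(133,120),(343,108),(345,345),(137,367)]]
for i in range(4):
  d=P[i]-P[i-1];print(P[i].round(4),np.linalg.norm(d).round(4),np.degrees(np.arctan2(d[1],d[0])).round(1))
print(np.mean(P,0), (P[0]+P[2])/2)
print('tabtop near edge',[plane(s,(U+.5)/7-.5+325,(V+.5)/7-.5+175,.152)[:2].round(4) for U,V in [(335,503),(403,495)]])
"
```

```text
[ 0.5912 -0.1621] 0.049 -157.3
[ 0.5752 -0.1264] 0.0391 114.1
[ 0.6181 -0.1075] 0.0468 23.8
[ 0.6364 -0.1432] 0.0401 -62.8
[ 0.60520756 -0.13481065] [ 0.60462204 -0.13480904]
tabtop near edge [array([ 0.5991, -0.1425]), array([ 0.5951, -0.1351])]
```

Wrist view: the gauge's base corners put it at (0.6055, -0.135) with yaw ≈ 23.5°, which agrees with the other views.

```bash
python3 -c "
from h import *
plan((.6055,-.135,.118),113.5)"
```

```text
1.4 [ 0.5834 -0.1929  0.2258] [ 1.7993e+02 -1.2000e-01  1.1089e+02] [3.37 0.56 0.05] 0.0876
units [0.307 0.274 0.719] [ 0.001 -0.002 -0.044]
```

>>> drive_tool([
  [0.2,0.18,0,0,0,-0.02],
  [0.307,0.274,0,0.001,-0.002,-0.044],
  [0.307,0.274,0,0.001,-0.002,-0.044],
  [0.307,0.274,0.2,0.001,-0.002,-0.044],
  [0.307,0.274,0.4,0.001,-0.002,-0.044],
  [0.307,0.274,0.6,0.001,-0.002,-0.044],
  [0.307,0.274,0.719,0.001,-0.002,-0.044],
  [0.307,0.274,0.719,0.001,-0.002,-0.044],
])

```text
clock: 2.2
tool_pos: [0.603, -0.1356, 0.115]
orientation: [-179.7, -0.1, 113.5]
force: [-0.4, -0.9, -1.0]
opening: 0.0878
```

```bash
python3 -c "
from h import *
plan((.6055,-.135,.118),113.5);snap('wrist','w2')"
```

```text
2.2 [ 0.603  -0.1356  0.115 ] [-1.7971e+02 -1.3000e-01  1.1346e+02] [-0.44 -0.92 -0.95] 0.0878
units [-0.003  0.016 -0.02 ] [-0.005 -0.002 -0.001]
```

View pics/w2.png

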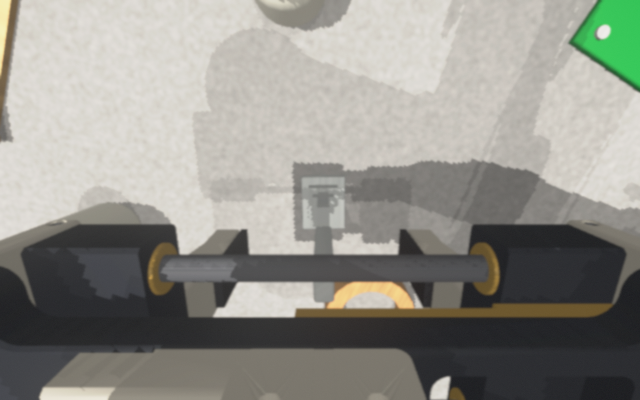

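The gauge shows centred and square between the jaws (base ~(323,203)). I'll correct slightly and close.

>>> drive_tool([
  [-0.003,0.016,-0.02,-0.005,-0.002,0],
  [-0.003,0.016,-0.02,-0.005,-0.002,0],
  [-0.003,0.016,-0.02,-0.005,-0.002,0],
])

```text
clock: 2.55
tool_pos: [0.6074, -0.1352, 0.1214]
orientation: [179.7, 0.1, 113.5]
force: [-0.6, -0.1, -1.3]
opening: 0.0873
```

>>> drive_tool([
  [0,0,0,0,0,0],
  [0,0,0,0,0,0],
  [0,0,0,0,0,0],
  [0,0,0,0,0,0],
  [0,0,0,0,0,0],
  [0,0,0,0,0,0],
  [0,0,0,0,0,0],
  [0,0,0,0,0,0],
], fingers=-1)

```text
clock: 3.35
tool_pos: [0.6074, -0.1352, 0.1214]
orientation: [179.7, 0.1, 113.5]
force: [0.0, 0.3, -0.0]
opening: 0.0294
```

```bash
python3 -c "
from h import *
plan((.6055,-.135,.118),113.5);snap('wrist','w3');snap('side','s3');print(sensors.get_obs()['joint_pos'])"
```

```text
3.35 [ 0.6074 -0.1352  0.1214] [1.7973e+02 1.2000e-01 1.1349e+02] [ 0.05  0.35 -0.04] 0.0294
units [ 0.006 -0.011  0.022] [ 0.004  0.002 -0.   ]
[ 5.42658607e+00  2.02922456e+01 -1.43849623e+01  4.23962928e-02
 -5.50314884e+01 -7.19624533e+01]
```

View pics/w3.png

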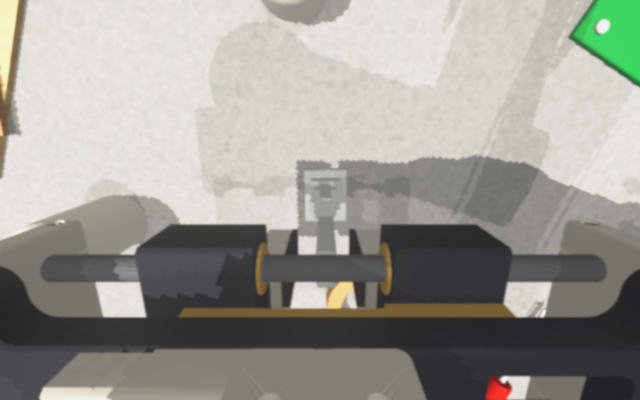

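>>> drive_tool([
  [0,0,0.01,0,0,0],
  [0,0,0.01,0,0,0],
  [0,0,0.01,0,0,0],
  [0,0,0.01,0,0,0],
  [0,0,0.01,0,0,0],
  [0,0,0.01,0,0,0],
])

```text
clock: 4.05
tool_pos: [0.6074, -0.1352, 0.1198]
orientation: [179.7, 0.1, 113.5]
force: [-0.4, -0.1, -0.4]
opening: 0.0098
```

```bash
python3 -c "
from h import *
plan((.6055,-.135,.118),113.5)
for f in('side','top'):
  s=snap(f,f+'4')
a=cv2.imread('pics/side4.png')[130:230,270:370];b=cv2.imread('pics/top4.png')[140:240,320:420]
cv2.imwrite('pics/z4.png',cv2.resize(np.hstack([a,b]),None,fx=4,fy=4,interpolation=cv2.INTER_CUBIC))"
```

```text
4.05 [ 0.6074 -0.1352  0.1198] [1.7974e+02 1.2000e-01 1.1348e+02] [-0.4  -0.09 -0.44] 0.0098
units [ 0.006 -0.011  0.012] [ 0.004  0.002 -0.   ]
```

View pics/z4.png

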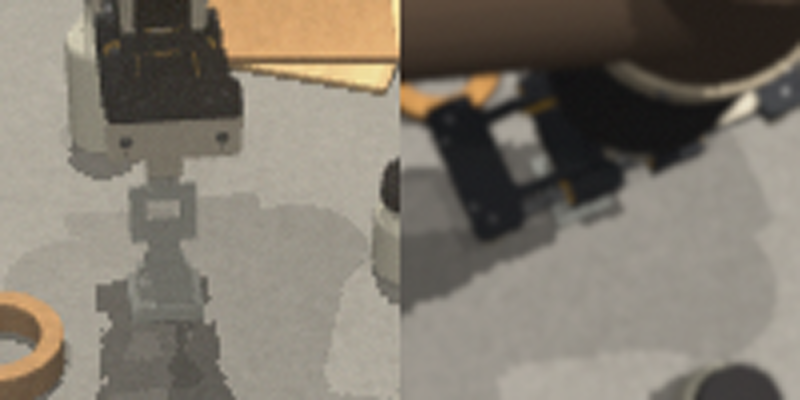

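Gripped (opening 9.8 mm), with the TCP at z=0.1198 over the underside. Lifting.

>>> drive_tool([
  [0,0,-0.05,0,0,0],
  [0,0,-0.15,0,0,0],
  [0,0,-0.3,0,0,0],
  [0,0,-0.45,0,0,0],
  [0,0,-0.6,0,0,0],
  [0,0,-0.65,0,0,0],
  [0,0,-0.65,0,0,0],
])

```text
clock: 4.85
tool_pos: [0.6075, -0.1351, 0.2188]
orientation: [179.6, 0.2, 113.5]
force: [0.6, 0.1, -2.1]
opening: 0.0097
```

```bash
python3 -c "
from h import *
plan((.495,.07,.215),87.1)"
```

```text
4.85 [ 0.6075 -0.1351  0.2188] [1.7958e+02 1.7000e-01 1.1349e+02] [ 0.58  0.12 -2.12] 0.0097
units [ 1.553 -0.143  0.019] [0.007 0.001 0.44 ]
```

>>> drive_tool([
  [0.2,-0.02,0,0,0,0.05],
  [0.4,-0.04,0,0,0,0.12],
  [0.6,-0.06,0,0,0,0.19],
  [0.75,-0.07,0.01,0.003,0,0.25],
  [0.75,-0.07,0.01,0.003,0,0.25],
  [0.75,-0.07,0.01,0.003,0,0.25],
])

```text
clock: 5.45
tool_pos: [0.5526, -0.0358, 0.216]
orientation: [179.8, 0.1, 98.6]
force: [-0.4, -0.2, -1.7]
opening: 0.01
```

```bash
python3 -c "
from h import *
plan((.495,.07,.215),87.1)"
```

```text
5.45 [ 0.5526 -0.0358  0.216 ] [1.7981e+02 9.0000e-02 9.8590e+01] [-0.41 -0.21 -1.73] 0.01
units [ 0.755 -0.274  0.004] [0.003 0.001 0.192]
```

>>> drive_tool([
  [0.2,-0.07,0,0,0,0.05],
  [0.4,-0.14,0,0,0,0.1],
  [0.6,-0.22,0,0,0,0.15],
  [0.755,-0.274,0,0.003,0.001,0.192],
  [0.755,-0.274,0,0.003,0.001,0.192],
  [0.755,-0.274,0,0.003,0.001,0.192],
  [0.755,-0.274,0,0.003,0.001,0.192],
])

```text
clock: 6.15
tool_pos: [0.4954, 0.0693, 0.2153]
orientation: [-180.0, 0.0, 87.1]
force: [0.5, 0.3, -1.1]
opening: 0.0098
```

```bash
python3 -c "
from h import *
plan((.495,.07,.215),87.1)
for f in('side','top','wrist'):
  s=snap(f,f+'5')
a=cv2.imread('pics/side5.png')[200:340,260:400]
cv2.imwrite('pics/z5.png',cv2.resize(a,None,fx=4,fy=4,interpolation=cv2.INTER_CUBIC))"
```

```text
6.15 [0.4954 0.0693 0.2153] [-1.800e+02  3.000e-02  8.708e+01] [ 0.45  0.25 -1.07] 0.0098
units [ 0.005 -0.003  0.002] [-0.     0.001 -0.   ]
```

View pics/side5.png

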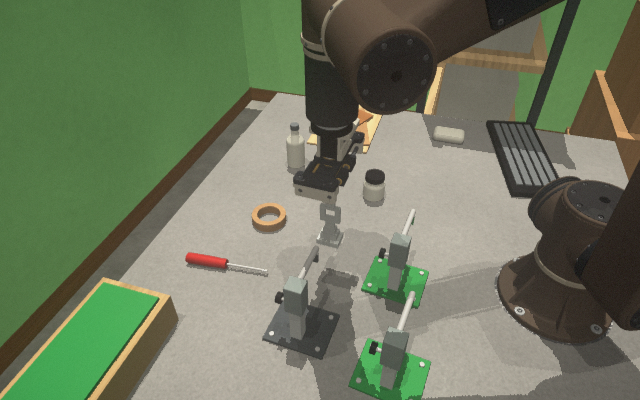

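View pics/wrist5.png

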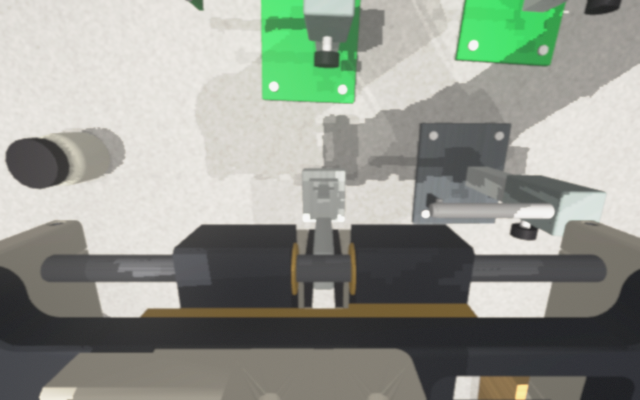

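View pics/top5.png

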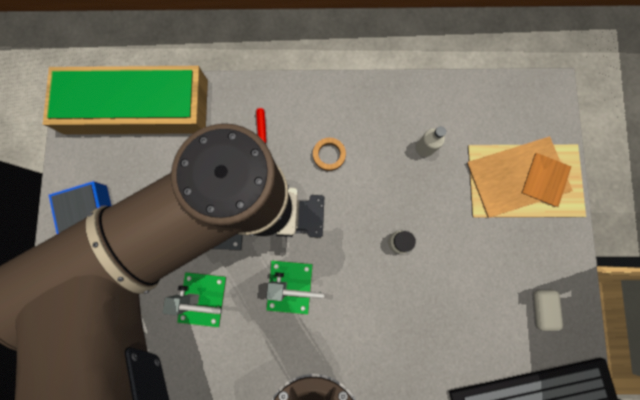

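```bash
python3 -c "
from h import *
a=cv2.imread('pics/wrist5.png')[110:260,290:450];b=cv2.imread('pics/wrist5.png')[110:260,400:620]
cv2.imwrite('pics/z6.png',cv2.resize(b,None,fx=3.6,fy=3.6,interpolation=cv2.INTER_CUBIC))
cv2.imwrite('pics/z7.png',cv2.resize(cv2.imread('pics/wrist5.png')[155:235,285:365],None,fx=7,fy=7,interpolation=cv2.INTER_CUBIC))
s=load('wrist5');R=np.array(s['R']);print(-R.T@s['t'],R)"
```

```text
[0.42416383 0.07260828 0.37316184] [[ 5.26405831e-02  9.98613041e-01 -9.81621546e-04]
 [ 9.63692993e-01 -5.05420938e-02  2.62185646e-01]
 [ 2.61772392e-01 -1.47475871e-02 -9.65016955e-01]]
```

View pics/z6.png

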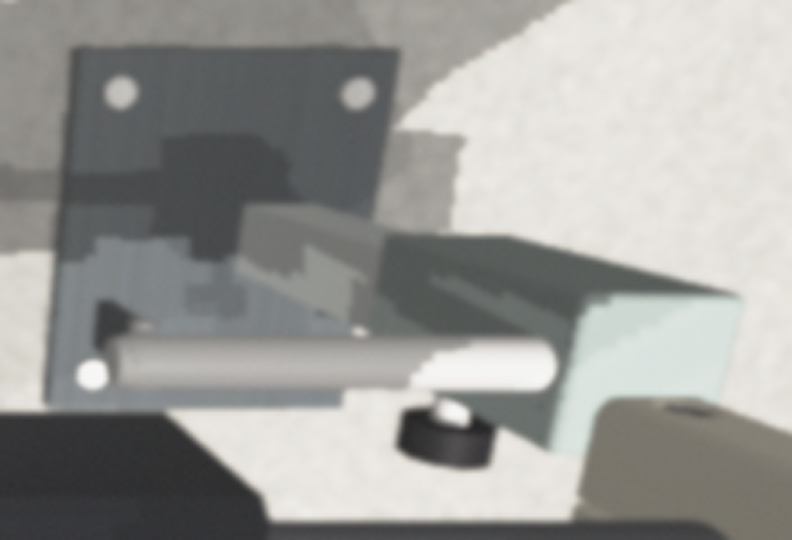

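View pics/z7.png

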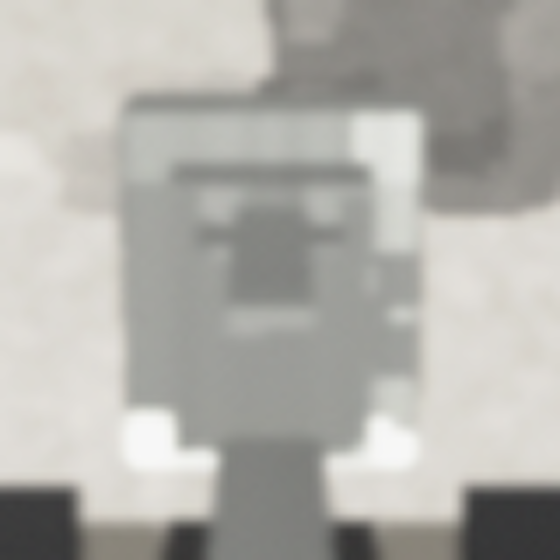

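View pics/z5.png

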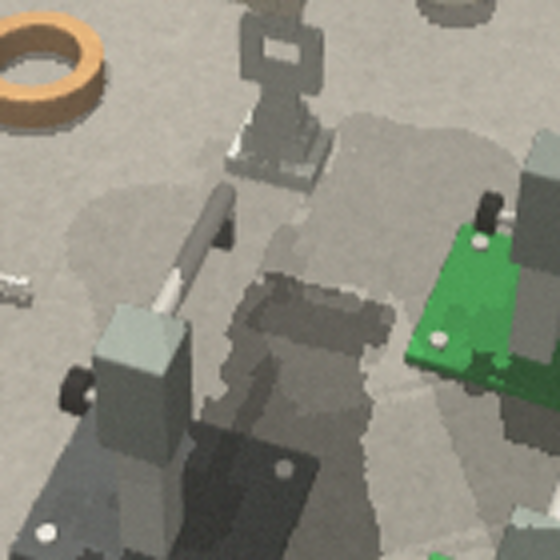

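Run:
```python
from h import *
a=load('side5');w=load('wrist5');b=load('top0')
S=lambda U,V:((U+.5)/4-.5+260,(V+.5)/4-.5+200)
W=lambda U,V:((U+.5)/3.6-.5+400,(V+.5)/3.6-.5+110)
G=lambda U,V:((U+.5)/7-.5+285,(V+.5)/7-.5+155)
T3=lambda U,V:((U+.5)/8-.5+180,(V+.5)/8-.5+190)
for n,p,q in [('tip',(225,189),(114,362)),('root',(167,303),(553,364)),('FL+x+y',(93,350),(742,295)),('+x-y',(119,304),(583,300)),('-x-y',(190,323),(552,450))]:
    print(n,*tri(a,S(*p),w,W(*q)))
for n,p,q in [('tip',(506,247),(114,362)),('root',(190,235),(553,364)),('+x+y',(75,168),(742,295)),('+x-y',(187,172),(583,300)),('-x-y',(180,293),(552,450))]:
    print('T',n,*tri(b,T3(*p),w,W(*q)))
# axis plane-plane
def pl(s,p,q):
    c,d=ray(s,*p);_,e=ray(s,*q);n=np.cross(d,e);n/=np.linalg.norm(n);return n,n@c
n1,k1=pl(w,W(120,362),W(550,365))
for nm,(n2,k2) in {'side5':pl(a,S(225,189),S(167,303)),'top':pl(b,T3(506,247),T3(190,235)),'z1':pl(load('side0'),((270.5)/4.4+254.5,53.5/4.4+234.5),((203.5)/4.4+254.5,188.5/4.4+234.5))}.items():
    for y in(.16,.24):
        x=np.linalg.solve(np.array([n1,n2,[0,1,0]]),[k1,k2,y]);print(nm,x.round(4))
# gauge base corners at z (bottom .2153-.1198+.014)
z=.2153-.1198+.014
P=[plane(w,*G(*p),z)[:2] for p in [(123,108),(425,108),(422,465),(123,465)]];print(np.round(P,4),np.mean(P,0))
```

```text
tip [0.4981361  0.15327158 0.15504462] 0.0017486579932710156
root [0.49906388 0.2400058  0.16545228] 0.0002868267470070906
FL+x+y [0.50346336 0.28026469 0.16677652] 0.03406655653417463
+x-y [0.50308701 0.24961539 0.16414224] 0.033088044669631805
-x-y [0.5018506  0.24109465 0.16392286] 0.031186993851079536
T tip [0.49869788 0.15556092 0.14984814] 0.0010220182454089032
T root [0.5009084  0.24350247 0.16082346] 0.0007720765837552462
T +x+y [0.50564174 0.28391492 0.15320069] 0.03281477510049639
T +x-y [0.5060209  0.25460031 0.14652512] 0.031561386014238677
T -x-y [0.4923928  0.22397951 0.20006361] 0.02747943679433501
side5 [0.4778 0.16   0.2184]
side5 [0.4982 0.24   0.1684]
top [0.4984 0.16   0.1527]
top [0.5013 0.24   0.1585]
z1 [0.4712 0.16   0.2394]
z1 [0.5074 0.24   0.139 ]
[[0.4678 0.0509]
 [0.4699 0.0901]
 [0.519  0.0881]
 [0.5169 0.0474]] [0.49339205 0.06912946]
```

Run:
```python
from h import *
a=load('side5');w=load('wrist5');b=load('top0')
S=lambda U,V:((U+.5)/4-.5+260,(V+.5)/4-.5+200)
W=lambda U,V:((U+.5)/3.6-.5+400,(V+.5)/3.6-.5+110)
T3=lambda U,V:((U+.5)/8-.5+180,(V+.5)/8-.5+190)
for n,p,q in [('-x+y',(169,368),(742,295)),('-x-y',(190,323),(583,300)),('+x-y',(119,304),(552,450))]:
    print(n,*tri(a,S(*p),w,W(*q)))
for n,p,q in [('-x+y',(63,290),(742,295)),('-x-y',(180,293),(583,300)),('+x-y',(187,172),(552,450))]:
    print('T',n,*tri(b,T3(*p),w,W(*q)))
```

```text
-x+y [0.48592553 0.27554237 0.16592999] 4.964814289653486e-05
-x-y [0.48612331 0.24602847 0.16293582] 0.0001533695541576274
+x-y [0.52025983 0.24518016 0.16262535] 0.0015271289281334833
T -x+y [0.48596283 0.27712224 0.16449424] 0.0008962750364990842
T -x-y [0.48481099 0.24352502 0.16623604] 0.0009269769702975984
T +x-y [0.51881274 0.24387791 0.16399104] 1.5440210037154723e-05
```

The collar's top is ≈0.164, so the peg axis is ≈0.154 and the peg's top ≈0.160. Next I'll move just in front of the tip with the eye at z≈0.153.

```bash
python3 -c "
from h import *
plan((.4988,.141,.1918),87.1)"
```

```text
6.3 [0.4953 0.0692 0.2154] [-1.800e+02  3.000e-02  8.703e+01] [ 0.69 -0.25 -0.46] 0.0099
units [ 0.479 -0.001  0.157] [-0.     0.    -0.001]
```

>>> drive_tool([
  [0.06,0,0.157,0,0,0],
  [0.14,0,0.157,0,0,0],
  [0.24,0,0.157,0,0,0],
  [0.34,0,0.157,0,0,0],
  [0.42,0,0.157,0,0,0],
  [0.479,-0.001,0.157,0,0,0],
  [0.479,-0.001,0.157,0,0,0],
  [0.479,-0.001,0.157,0,0,0],
])

```text
clock: 7.1
tool_pos: [0.4987, 0.1412, 0.1919]
orientation: [-180.0, 0.0, 87.1]
force: [0.7, 0.3, -2.1]
opening: 0.0097
```

```bash
python3 -c "
from h import *
plan((.4988,.141,.1918),87.1)
for f in('side','wrist'):
  s=snap(f,f+'6')
a=cv2.imread('pics/side6.png')[205:305,270:360];b=cv2.imread('pics/wrist6.png')[140:240,300:480]
cv2.imwrite('pics/z8.png',cv2.resize(a,None,fx=6,fy=6,interpolation=cv2.INTER_CUBIC))
cv2.imwrite('pics/z9.png',cv2.resize(b,None,fx=4.4,fy=4.4,interpolation=cv2.INTER_CUBIC))"
```

```text
7.1 [0.4987 0.1412 0.1919] [-1.7999e+02  3.0000e-02  8.7070e+01] [ 0.73  0.26 -2.08] 0.0097
units [-0.001  0.001  0.001] [-0.  0. -0.]
```

View pics/z8.png

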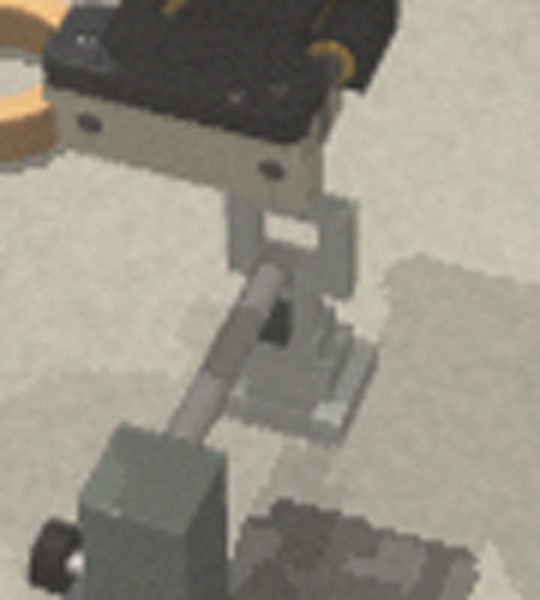

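View pics/z9.png

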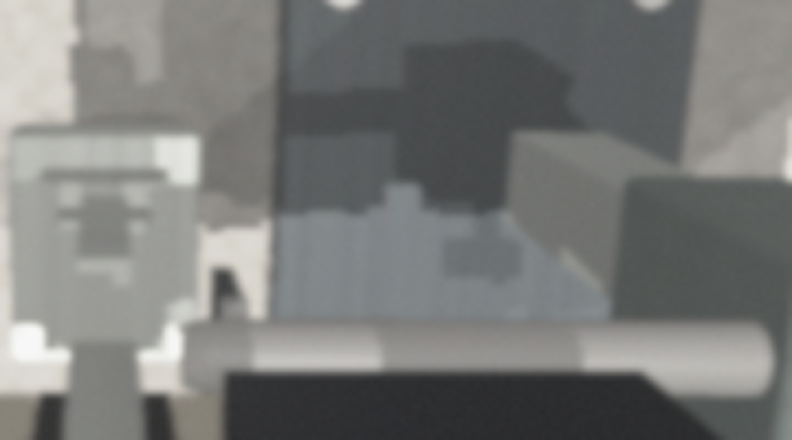

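Run:
```python
from h import *
a=load('side6');w=load('wrist6')
Z=lambda p:((p[0]-270+.5)*6-.5,(p[1]-205+.5)*6-.5)
o=sensors.get_obs()['tool_pos'];ez=o[2]-.0388
yx=np.array([.0506,.9987,0]);xx=np.array([.9987,-.0506,0]);zz=np.array([0,0,1.])
e=np.array([o[0]-.002,o[1]-.0002,ez])
for n,dx,dy,dz in [('near top L',.011,.004,.010),('near top R',-.011,.004,.010),('far bot L',.011,-.004,-.010),('far bot R',-.011,-.004,-.010),('plate R top near',-.022,.004,.018),('plate R bot near',-.022,.004,-.023),('plate L bot near',.022,.004,-.023)]:
    print(n,np.round(Z(proj(a,e+xx*dx+yx*dy+zz*dz))))
so=np.array([.503,.2607,0])
for z in(.150,.154,.158):
    print(z,'tip top',np.round(Z(proj(a,so-.109*yx+zz*(z+.005)))),'tip bottom',np.round(Z(proj(a,so-.109*yx+zz*(z-.005)))),'tip left',np.round(Z(proj(a,so-.106*yx+zz*z+xx*.006))),'right',np.round(Z(proj(a,so-.106*yx+zz*z-xx*.006))), 'collar top',[np.round(Z(proj(a,so+xx*i*.018+yx*j*.017+zz*(z+.01)))) for i,j in((1,-1),(-1,-1),(-1,1),(1,1))], 'flap bottom',np.round(Z(proj(a,so-.100*yx+zz*(z-.032)-xx*.006))))
```

```text
near top L [261. 213.]
near top R [322. 229.]
far bot L [270. 239.]
far bot R [330. 255.]
plate R top near [354. 220.]
plate R bot near [352. 306.]
plate L bot near [232. 273.]
0.15 tip top [283. 252.] tip bottom [283. 273.] tip left [263. 265.] right [297. 274.] collar top [array([124., 428.]), array([233., 459.]), array([191., 543.]), array([ 80., 509.])] flap bottom [291. 351.]
0.154 tip top [283. 244.] tip bottom [283. 265.] tip left [263. 256.] right [297. 265.] collar top [array([124., 419.]), array([233., 450.]), array([191., 534.]), array([ 79., 501.])] flap bottom [291. 343.]
0.158 tip top [283. 236.] tip bottom [283. 257.] tip left [263. 248.] right [297. 257.] collar top [array([123., 410.]), array([232., 442.]), array([190., 526.]), array([ 78., 492.])] flap bottom [291. 335.]
```

Run:
```python
from h import *
w=load('wrist6');a=load('side6')
Z=lambda p:np.round([(p[0]-300+.5)*4.4-.5,(p[1]-140+.5)*4.4-.5])
yx=np.array([.0506,.9987,0]);xx=np.array([.9987,-.0506,0]);zz=np.array([0,0,1.])
so=np.array([.503,.2607,0])
for z in(.150,.154,.158):
    print(z,'tip',Z(proj(w,so-.109*yx+zz*z)),'root',Z(proj(w,so-.017*yx+zz*z)),'collar -x-y',Z(proj(w,so-.017*yx-.018*xx+zz*(z+.01))),'bottom',Z(proj(w,so-.017*yx-.018*xx+zz*(z-.06))))
i=cv2.imread('pics/side6.png')[235:285,295:335]
cv2.imwrite('pics/z10.png',cv2.resize(i,None,fx=12,fy=12,interpolation=cv2.INTER_NEAREST))
```

```text
0.15 tip [173. 349.] root [734. 348.] collar -x-y [780. 258.] bottom [607. 169.]
0.154 tip [174. 357.] root [746. 356.] collar -x-y [794. 265.] bottom [615. 173.]
0.158 tip [176. 365.] root [758. 365.] collar -x-y [808. 272.] bottom [623. 177.]
```

View pics/z10.png

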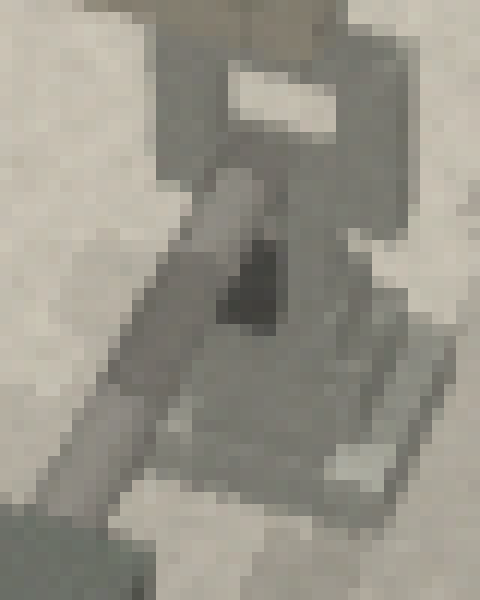

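>>> drive_tool([
  [0,0,0.008,0,0,0],
  [0.015,0,0.008,0,0,0],
  [0.03,0,0.008,0,0,0],
  [0.04,0,0.008,0,0,0],
  [0.04,0,0.008,0,0,0],
])

```text
clock: 7.7
tool_pos: [0.4991, 0.1469, 0.1907]
orientation: [-180.0, 0.0, 87.0]
force: [-0.7, 0.7, -0.7]
opening: 0.0098
```

>>> drive_tool([
  [0.005,0,0,0,0,0],
  [0.01,0,0,0,0,0],
  [0.015,0,0,0,0,0],
  [0.015,0,0,0,0,0],
])

```text
clock: 8.1
tool_pos: [0.4992, 0.1492, 0.1906]
orientation: [-180.0, 0.0, 87.0]
force: [0.2, -0.0, -1.3]
opening: 0.0096
```

>>> drive_tool([
  [0.005,0,0,0,0,0],
  [0.01,0,0,0,0,0],
  [0.015,0,0,0,0,0],
  [0.015,0,0,0,0,0],
])

```text
clock: 8.5
tool_pos: [0.4994, 0.1516, 0.1906]
orientation: [-180.0, 0.0, 87.0]
force: [0.7, 0.9, -1.2]
opening: 0.0097
```

```bash
python3 -c "
from h import *
plan((.4988,.141,.1918),87.1)
for f in('side','wrist'):
  s=snap(f,f+'7')
a=cv2.imread('pics/side7.png')[205:305,270:360]
cv2.imwrite('pics/z11.png',cv2.resize(a,None,fx=6,fy=6,interpolation=cv2.INTER_NEAREST))
"
```

```text
8.5 [0.4994 0.1516 0.1906] [-1.800e+02  3.000e-02  8.704e+01] [ 0.7   0.88 -1.23] 0.0097
units [-0.07  -0.    -0.008] [-0.     0.    -0.001]
```

View pics/z11.png

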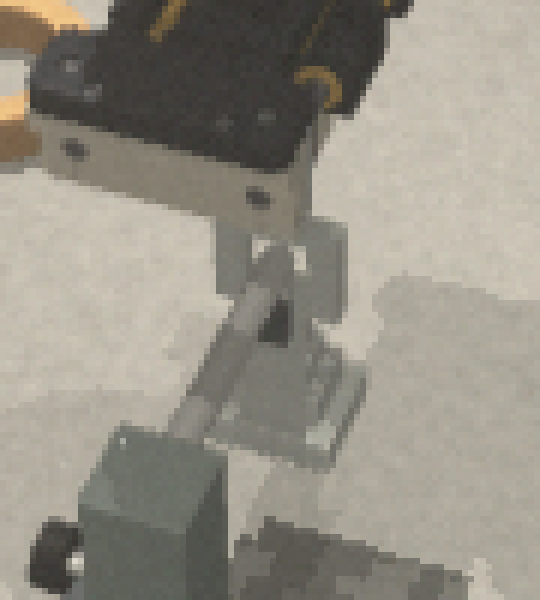

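The peg tip at z11 (270,250) is inside the eye and roughly centred, with light on both sides and no force. I'll go a bit further in, then feel downward.

>>> drive_tool([
  [0.008,0,0,0,0,0],
  [0.016,0,0,0,0,0],
  [0.016,0,0.004,0,0,0],
  [0.016,0,0.007,0,0,0],
  [0.016,0,0.007,0,0,0],
  [0.016,0,0.007,0,0,0],
])

```text
clock: 9.2
tool_pos: [0.4994, 0.1539, 0.1896]
orientation: [-180.0, 0.0, 87.0]
force: [-0.8, 0.2, -2.0]
opening: 0.0099
```

>>> drive_tool([
  [0,0,0.004,0,0,0],
  [0,0,0.007,0,0,0],
  [0,0,0.007,0,0,0],
  [0,0,0.007,0,0,0],
])

```text
clock: 9.6
tool_pos: [0.4995, 0.1538, 0.1886]
orientation: [-180.0, 0.0, 87.0]
force: [0.3, -0.2, -1.2]
opening: 0.0099
```

>>> drive_tool([
  [0,0,0.004,0,0,0],
  [0,0,0.006,0,0,0],
  [0,0,0.006,0,0,0],
])

```text
clock: 9.9
tool_pos: [0.4996, 0.1539, 0.1881]
orientation: [180.0, 0.0, 87.0]
force: [-1.5, 0.2, 4.1]
opening: 0.0096
```

>>> drive_tool([
  [0,0,0.004,0,0,0],
  [0,0,0.006,0,0,0],
  [0,0,0.006,0,0,0],
])

```text
clock: 10.2
tool_pos: [0.4997, 0.1538, 0.1878]
orientation: [179.9, 0.0, 87.1]
force: [-3.1, -0.6, 6.7]
opening: 0.01
```

>>> drive_tool([
  [0,0,0.004,0,0,0],
  [0,0,0.006,0,0,0],
  [0,0,0.006,0,0,0],
])

```text
clock: 10.5
tool_pos: [0.4998, 0.1538, 0.1878]
orientation: [179.9, 0.0, 87.1]
force: [-3.9, -0.2, 8.2]
opening: 0.0099
```

Contact was felt at TCP z≈0.1885, so the peg top is ≈0.1597 and agrees with vision. I'll raise 2 mm above contact and thread in gently.

>>> drive_tool([
  [0,0,-0.008,0,0,0],
  [0,0,-0.017,0,0,0],
  [0,0,-0.017,0,0,0],
  [0,0,-0.017,0,0,0],
])

```text
clock: 10.9
tool_pos: [0.4997, 0.1538, 0.19]
orientation: [179.9, 0.0, 87.1]
force: [-0.0, 0.3, -1.5]
opening: 0.0099
```

```bash
python3 -c "
from h import *
so=np.array([.503,.2607]);yx=np.array([.0506,.9987])
t=so-.052*yx+[.002,0.0002]
plan((t[0],t[1],.1905),87.1)
"
```

```text
10.9 [0.4997 0.1538 0.19  ] [1.7994e+02 2.0000e-02 8.7070e+01] [-0.04  0.34 -1.5 ] 0.0099
units [ 0.368 -0.001 -0.003] [ 0.001  0.    -0.001]
```

>>> drive_tool([
  [0.01,0,-0.003,0.001,0,0],
  [0.02,0,-0.003,0.001,0,0],
  [0.03,0,-0.003,0.001,0,0],
  [0.04,0,-0.003,0.001,0,0],
  [0.05,0,-0.003,0.001,0,0],
  [0.05,0,-0.003,0.001,0,0],
])

```text
clock: 11.5
tool_pos: [0.5, 0.1615, 0.1904]
orientation: [-180.0, 0.0, 87.1]
force: [-0.5, -0.4, -2.2]
opening: 0.0099
```

>>> drive_tool([
  [0.01,0,0,0,0,0],
  [0.02,0,0,0,0,0],
  [0.03,0,0,0,0,0],
  [0.04,0,0,0,0,0],
  [0.05,0,0,0,0,0],
  [0.05,0,0,0,0,0],
])

```text
clock: 12.1
tool_pos: [0.5004, 0.1692, 0.1904]
orientation: [180.0, 0.0, 87.1]
force: [0.1, 0.4, -1.4]
opening: 0.01
```

```bash
python3 -c "
from h import *
plan((.5024,.2090,.1905),87.1)
s=snap('side','side8');snap('wrist','wrist8')
a=cv2.imread('pics/side8.png')[205:305,260:360]
cv2.imwrite('pics/z12.png',cv2.resize(a,None,fx=6,fy=6,interpolation=cv2.INTER_CUBIC))
"
```

```text
12.1 [0.5004 0.1692 0.1904] [1.800e+02 1.000e-02 8.708e+01] [ 0.07  0.41 -1.39] 0.01
units [ 0.265 -0.    -0.001] [ 0.  0. -0.]
```

View pics/z12.png

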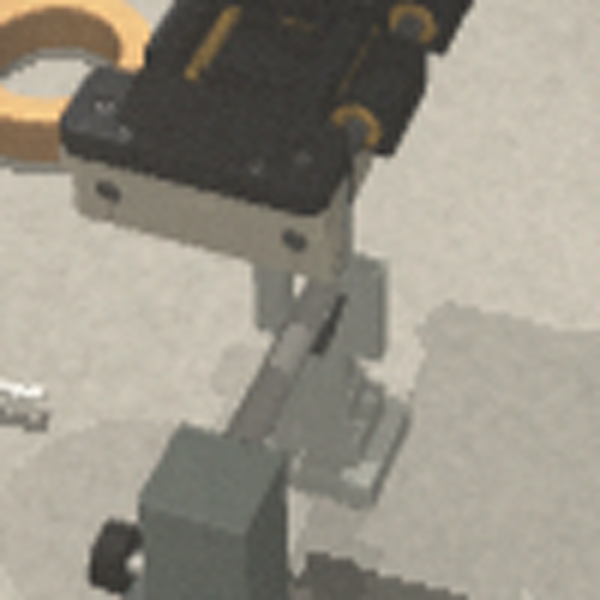

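The flap shows as a dark sliver folded along the peg (z12 ~(325,330)), so the eye is lifting it. Continuing.

>>> drive_tool([
  [0.015,0,0,0,0,0],
  [0.03,0,0,0,0,0],
  [0.045,0,0,0,0,0],
  [0.06,0,0,0,0,0],
  [0.075,0,0,0,0,0],
  [0.09,0,0,0,0,0],
  [0.1,0,0,0,0,0],
  [0.1,0,0,0,0,0],
])

```text
clock: 13.0
tool_pos: [0.5012, 0.1843, 0.1904]
orientation: [180.0, 0.0, 87.1]
force: [-0.2, -0.6, -1.7]
opening: 0.0098
```

>>> drive_tool([
  [0.015,0,0,0,0,0],
  [0.03,0,0,0,0,0],
  [0.045,0,0,0,0,0],
  [0.06,0,0,0,0,0],
  [0.08,0,0,0,0,0],
  [0.1,0,0,0,0,0],
  [0.1,0,0,0,0,0],
])

```text
clock: 13.7
tool_pos: [0.5021, 0.1997, 0.1904]
orientation: [180.0, 0.0, 87.1]
force: [-0.6, 0.3, -1.6]
opening: 0.0101
```

```bash
python3 -c "
from h import *
plan((.5024,.2090,.1905),87.1)"
```

```text
13.7 [0.5021 0.1997 0.1904] [1.7999e+02 1.0000e-02 8.7110e+01] [-0.57  0.33 -1.64] 0.0101
units [ 0.062 -0.001 -0.001] [0. 0. 0.]
```

>>> drive_tool([
  [0.015,0,0,0,0,0],
  [0.03,0,0,0,0,0],
  [0.045,0,0,0,0,0],
  [0.06,0,0,0,0,0],
  [0.06,0,0,0,0,0],
  [0.06,0,0,0,0,0],
  [0.06,0,0,0,0,0],
])

```text
clock: 14.4
tool_pos: [0.5025, 0.2087, 0.1904]
orientation: [180.0, 0.0, 87.1]
force: [-0.5, 0.5, -1.4]
opening: 0.0096
```

```bash
python3 -c "
from h import *
plan((.5024,.2090,.1905),87.1)
s=snap('side','side9');snap('wrist','wrist9')
a=cv2.imread('pics/side9.png')[205:305,260:360]
cv2.imwrite('pics/z13.png',cv2.resize(a,None,fx=6,fy=6,interpolation=cv2.INTER_CUBIC))
"
```

```text
14.4 [0.5025 0.2087 0.1904] [1.800e+02 1.000e-02 8.711e+01] [-0.51  0.48 -1.43] 0.0096
units [ 0.002 -0.001 -0.001] [0. 0. 0.]
```

View pics/z13.png

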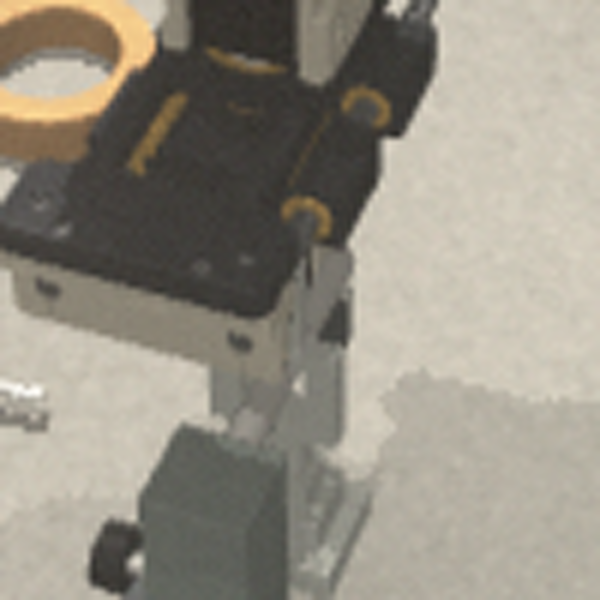

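View pics/wrist9.png

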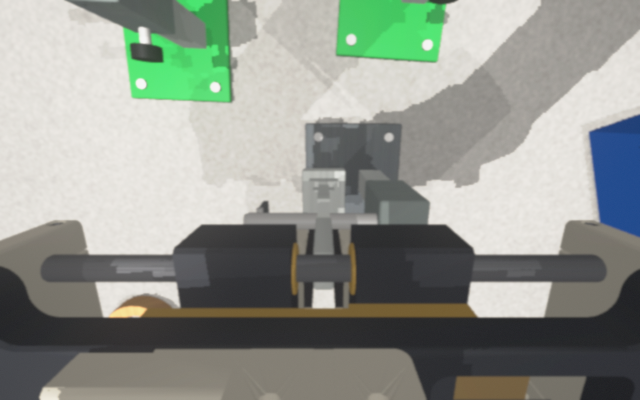

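The flap has dropped behind the eye (z13 (338,322), wrist (264,207)). Now I'll lower onto the peg.

>>> drive_tool([
  [0,0,0.005,0,0,0],
  [0,0,0.009,0,0,0],
  [0,0,0.012,0,0,0],
  [0,0,0.012,0,0,0],
])

```text
clock: 14.9
tool_pos: [0.5025, 0.2086, 0.1886]
orientation: [180.0, 0.0, 87.1]
force: [0.2, -0.1, -1.4]
opening: 0.0097
```

>>> drive_tool([
  [0,0,0.002,0,0,0],
  [0,0,0.004,0,0,0],
  [0,0,0.004,0,0,0],
])

```text
clock: 15.2
tool_pos: [0.5026, 0.2086, 0.1885]
orientation: [180.0, 0.0, 87.1]
force: [-1.7, -0.3, 3.9]
opening: 0.01
```

>>> drive_tool([
  [0,0,-0.001,0,0,0],
  [0,0,-0.001,0,0,0],
  [0,0,-0.001,0,0,0],
  [0,0,-0.001,0,0,0],
  [0,0,-0.001,0,0,0],
  [0,0,-0.001,0,0,0],
], fingers=-0.4)

```text
clock: 15.8
tool_pos: [0.5026, 0.2086, 0.1885]
orientation: [180.0, 0.0, 87.1]
force: [0.1, -0.1, -0.6]
opening: 0.026
```

```bash
python3 -c "
from h import *
plan((.5024,.2090,.1905),87.1)
s=snap('side','side10');snap('wrist','wrist10')
a=cv2.imread('pics/side10.png')[205:305,260:360];b=cv2.imread('pics/wrist10.png')[160:310,240:440]
cv2.imwrite('pics/z14.png',np.hstack([cv2.resize(a,(450,450),interpolation=cv2.INTER_CUBIC),cv2.resize(b,(350,262)) if 0 else cv2.copyMakeBorder(cv2.resize(b,(350,262)),0,188,0,0,0)]))
"
```

```text
15.8 [0.5026 0.2086 0.1885] [1.7997e+02 1.0000e-02 8.7120e+01] [ 0.15 -0.14 -0.64] 0.026
units [ 0.003 -0.001 -0.013] [0. 0. 0.]
```

View pics/z14.png

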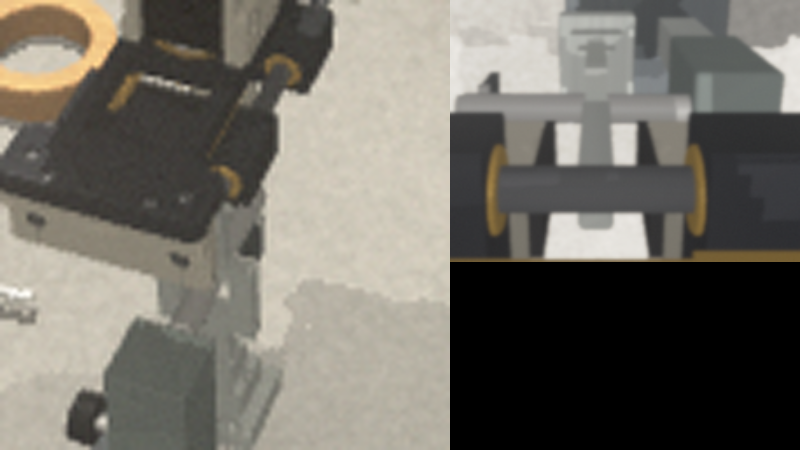

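Released; the gauge hangs with its tab clear of both fingers. Retreating straight up.

>>> drive_tool([
  [0,0,-0.03,0,0,0],
  [0,0,-0.1,0,0,0],
  [0,0,-0.2,0,0,0],
  [0,0,-0.35,0,0,0],
  [0,0,-0.5,0,0,0],
  [0,0,-0.65,0,0,0],
  [0,0,-0.7,0,0,0],
  [0,0,-0.7,0,0,0],
])

```text
clock: 16.7
tool_pos: [0.5029, 0.2089, 0.2952]
orientation: [179.9, -0.1, 87.1]
force: [0.7, 0.2, 0.4]
opening: 0.0261
```

>>> drive_tool([
  [-0.2,0,0,0,0,0],
  [-0.4,0,0,0,0,0],
  [-0.6,0,0,0,0,0],
  [-0.9,0,0,0,0,0],
  [-0.9,0,0,0,0,0],
  [-0.9,0,0,0,0,0],
])

```text
clock: 17.3
tool_pos: [0.4957, 0.0731, 0.2942]
orientation: [179.9, -0.1, 87.0]
force: [0.0, 0.1, -0.4]
opening: 0.0263
```

```bash
python3 -c "
from h import *
plan((.5024,.2090,.1905),87.1)
snap('side','side11');snap('wrist','wrist11');snap('top','top11')
a=cv2.imread('pics/side11.png')[205:305,260:360];b=cv2.imread('pics/wrist11.png')[130:230,400:560]
cv2.imwrite('pics/z15.png',cv2.resize(a,(600,600),interpolation=cv2.INTER_CUBIC))
"
```

```text
17.3 [0.4957 0.0731 0.2942] [ 1.799e+02 -1.000e-01  8.700e+01] [ 0.03  0.06 -0.45] 0.0263
units [ 0.906 -0.004  0.693] [ 0.002 -0.002 -0.002]
```

View pics/z15.png

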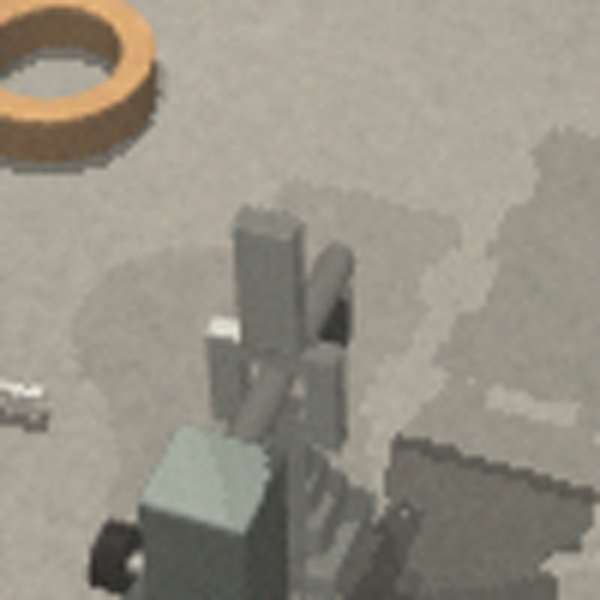

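View pics/wrist11.png

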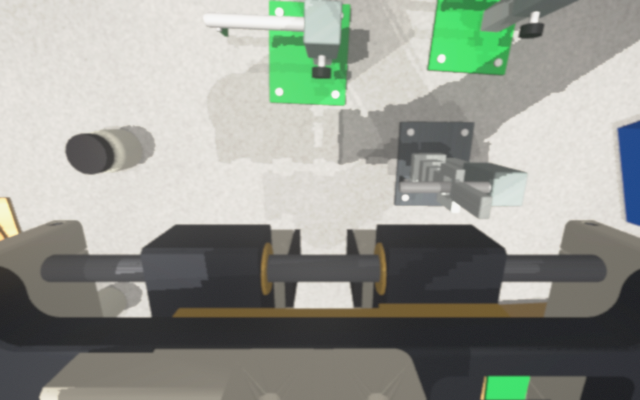

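View pics/side11.png

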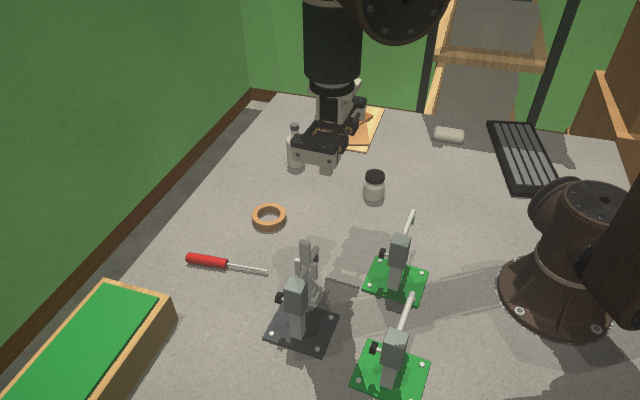

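The gauge hangs upright with the flap down in front of it (z15 (338,320)), and the bystanders are where they were. I'll check that it stays still.

>>> drive_tool([
  [0,0,0,0,0,0],
  [0,0,0,0,0,0],
  [0,0,0,0,0,0],
  [0,0,0,0,0,0],
  [0,0,0,0,0,0],
  [0,0,0,0,0,0],
  [0,0,0,0,0,0],
  [0,0,0,0,0,0],
])

```text
clock: 18.25
tool_pos: [0.4961, 0.0747, 0.2944]
orientation: [179.9, -0.1, 87.1]
force: [0.3, 0.2, -0.3]
opening: 0.0265
```

```bash
python3 -c "
from h import *
for i in range(3):
  s=snap('side','s12%d'%i)
  print([np.abs(s['pixels'][238:320,285:330].astype(int)-load(n)['pixels'][238:320,285:330]).mean().round(2) for n in ('side11','s120')], np.abs(s['pixels'][240:320,180:225].astype(int)-load('side11')['pixels'][240:320,180:225]).mean().round(2))
"
```

```text
[np.float64(2.08), np.float64(0.0)] 1.7
[np.float64(2.05), np.float64(1.83)] 1.7
[np.float64(2.05), np.float64(1.81)] 1.69
```

The differences are at image-noise level, so it is still. Handing in.

```bash
python3 -c "
from h import *
print(ticket.close_job())"
```

```text
the job is handed in; nothing more can be done
None
```

The gauge is on the dark stand's peg, locked in by the flap, and the job was handed in at about 18 s. The hand-in reports no verdict.

**What I did:** I gripped the gauge by its tab, entered the peg tip through the eye and lowered gently until the eye touched the peg. That put the peg axis at about 0.154 m. I then raised 2 mm, slid the eye along the peg so it folded the flap up, and stopped near y = -52 mm where the flap dropped behind it. Finally I set it down with about 5 N, released and backed away.

**Last checks:**
- **Position:** the pictures show the gauge hanging upright and the flap down in front of the eye.
- **Stillness:** two pictures about 1 s apart differ only at noise level.
- **Robot:** the gripper was clear of the gauge and stand.
- **Bystanders:** by eye, none had moved; I did not measure them.
- **Forces on the stand:** the highest reading at the end of a move was about 10 N, against the 25 N limit. Forces were only read at the end of each move.

**What disagreed:** the camera estimates of peg height varied from about 0.150 to 0.157 m, and the touch settled it. A small sideways force (2 to 4 N) showed while the eye pressed on the peg, and I did not find out why. It was gone after the release.

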